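# Heft the cartons and height-gauge the heaviest

## Robot

A 7-joint arm with a two-finger parallel gripper is mounted at the origin on the work surface. World frame = base frame: x ahead of the robot, y to its left, z up, the work surface at z = 0. Lengths are in m, angles in degrees, forces in N, time in s.
With the tool pointing down it reaches from about 0.4 to 0.9 m from the base axis. Payload 5.5 kg.
Tool frame: the origin (TCP) lies between the finger pads; the fingertips stand 17 mm ahead of it and the grasp point (between the pads) lies 2 mm behind it; z points along the fingers, y is the line along which they close (so a half turn about z gives the same grasp; the last joint's range is limited). The gripper opens to 92 mm and grips with 3 to 60 N. Pads are 19 mm wide; open, the fingers measure 130 mm over their backs; the gripper's body (75 mm by 190 mm) begins 47 mm behind the grasp point.
Start: joints at [84.122, 28.699, -24.465, 88.831, 12.651, 65.22, -12.049], TCP at [0.233, -0.607, 0.244] pointing down, gripper open.
Joint ranges: [-164.97, 164.97], [-17.58, 116.51], [-87.97, 89.64], [11.32, 138.91], [-80.73, 260.73], [10.89, 115.49], [-147.41, 147.41]. Speed limits (degrees/s): [147.25, 147.25, 180, 180, 180, 180, 180].

## Interface

Orientations are given as [roll, pitch, yaw] about the fixed x, y, z axes, in that order (R = Rz(yaw) Ry(pitch) Rx(roll)).
In Python, from bench import get_obs, read_camera, get_calibration, close_job gives the robot as it stands. The module is installed in compiled form; this text tells all that it offers.
- The arm moves only by the tool arm_command, never from a script. Its argument "increments" is text: rows parted by semicolons, each of 7 numbers parted by spaces: the shift along the world's x, y, z in cm, then the turn, a rotation vector about the world's x, y, z in rad, then the finger opening in cm, from 0 to 9.18. In form: x y z wx wy wz claw; .... A call has 1 to 20 rows; each row is the pose to reach, as a shift and turn from the pose commanded when the call began; what a row does not reach only later rows make up. A row lasts 1/10 s, in which the tool goes at most 50 mm and 8.59 degrees, less where a joint would pass 70% of its speed; a pose out of reach is approached as far as the arm can. A call with a gripper value outside its range is refused whole. The fingers move at their own pace and stop on an object; the grip force is fixed at half the most. Time passes only in rows, so rows that repeat a pose let the fingers close. It gives the time, the measured TCP pose, the force, the opening and the grip force at its end, in the units of the state.
- get_obs(): the state, without advancing time (a new reading comes with each control period).
- read_camera(name): name is "scene" or "top" or "wrist"; returns the picture (384x512x3 uint8, red, green, blue); there is no depth.
- get_calibration(name): a dict with "intrinsics" (3x3 intrinsics, pixels), "R" (3x3) and "t" (3): a world point X has camera coordinates R X + t; the wrist camera has in their place "T_tool_cam" (4x4, takes a point from camera to tool coordinates, whose origin is the TCP and whose axes are the flange's). Camera axes: x right, y down, z forward; pixel columns grow to the right and rows downward; lengths in m; the calibration is good to about 2 mm. The wrist camera is an equidistant fisheye: a pixel r from the principal point sees the ray r / f radians off the axis. A picture is of the moment at which its call begins: read the wrist's pose just before it. get_calibration takes no time and is no camera call.
- close_job(): hands the job in; it is judged then, once.
The state is a dict: "time_s": time; "qpos": joint angles; "qd": joint speeds; "joint_torque": joint torques, N m; "tcp_pos": TCP position; "orientation": TCP orientation; "force": force on the tool from outside, world axes, zero at the start; "wrist_torque": the same for the moment, N m; "grip_width": finger opening in m; "gripper_force": force on a finger pad.
Only numpy, scipy, OpenCV 4.12 (cv2) and the standard library are available. Lean on these libraries where they do the work, as an engineer would, in place of code of your own. Each camera call takes 0.05 s, during which the arm holds its last target. There are 200 camera calls.

## Task

The three sealed cartons look alike but are not equally full. Find the heaviest by feel and slide it snugly into the corner of the parcel height gauge, long way in, its end against the back stop and its side against the side fence; then push the gauge's arm down gently until its sprung foot rests on the lid, pressed in part-way but not right home. Leave the other two standing upright on the bench, tip none over, and leave the clutter where it is.

Things in the scene. Friction and masses are not known exactly. Their poses are not given: they have to be found in the camera images.
- carton_a: One of three sealed brown cardboard cartons that look exactly alike, 150 (own x) by 60 (own y) by 80 mm tall (z), clear tape along the lid, paper label on both long sides. Weight between about 0.2 and 0.9 kg and different for each; any of the three may be the heaviest. Stands upright on the bench at the start. Origin: centre of its underside; z up.
- carton_b: One of three sealed brown cardboard cartons that look exactly alike, 150 (own x) by 60 (own y) by 80 mm tall (z), clear tape along the lid, paper label on both long sides. Weight between about 0.2 and 0.9 kg and different for each; any of the three may be the heaviest. Stands upright on the bench at the start. Origin: centre of its underside; z up.
- carton_c: One of three sealed brown cardboard cartons that look exactly alike, 150 (own x) by 60 (own y) by 80 mm tall (z), clear tape along the lid, paper label on both long sides. Weight between about 0.2 and 0.9 kg and different for each; any of the three may be the heaviest. Stands upright on the bench at the start. Origin: centre of its underside; z up.
- gauge: Parcel height gauge, fixed, at the bench's left or right. Aluminium plate 10 mm thick (top at z = 10), x -100 to +140, y -60 to +60 mm. Cartons slide in from the open end at -x; a carton in the corner has its centre at x = 0, y = +5, long side along x. Origin: on the bench under the middle of the carton area; z up.
- gauge_corner (a point): Inner corner on the plate top, at (75, 35, 10) mm in the gauge's frame. Steel back stop: face at x = 75, 30 mm tall over the plate, across its full width. Steel side fence: inner face at y = +35, 15 mm tall over the plate, 10 thick, from x = -100 to 75. The -y side is open.
- gauge_plate: The gauge's flat plate itself, 240 by 120 by 10 mm; same origin and axes as gauge.
- column_top (a point): Top of the gauge's upright column (24 by 40 mm), at (120, 5, 223) mm in the gauge's frame. The column carries the sliding arm, which reaches over the plate as far as x = 22 mm (its knob and foot are centred at x = 40, y = 5).
- gauge_arm (a joint): How far the gauge's arm has been lowered from its top position, m (0 to 0.10). The arm is a steel beam 22 wide and 16 mm thick; it stays at any height by friction and takes about 4 N on its knob to push down. The foot's face is 160 mm over the bench at 0 with the foot out.
- push_knob (a point): Centre of the top of the round black push knob (32 mm diameter, 16 tall, on a 14 mm stem) on the arm, straight over the foot; moves with the arm. 80 mm above the face of the foot when the foot is out.
- gauge_foot (a joint): How far the sprung foot has been pressed up into the arm, m (0 = fully out, 0.012 = right home). Spring: about 1 N at first touch to 3 N right home.
- foot_face (a point): Centre of the underside of the foot, a grey disc of 28 mm diameter under the arm, at x = 40, y = 5 mm in the gauge's frame.
- tote: Grey open parts tote, fixed, 200 (x) by 140 (y) by 85 mm tall, on the side of the bench where the gauge is not. Bystander. Origin: centre of its underside.
- marker: White marker pen with black cap, lying between two cartons, 130 mm long (x), 15 mm thick. Bystander. Origin: under its middle.
- cutter: Grey safety cutter, lying between two cartons, about 140 mm long (x), 16 wide, 14 tall. Bystander. Origin: on its underside.
- tape_roll: Roll of clear tape lying flat, 96 mm across, 48 tall, behind the cartons. Bystander. Origin: centre of its underside.
- tape_gun: Black bench tape dispenser with a clear roll, 150 (x) by 55 by 102 mm tall, behind the cartons. Bystander. Origin: centre of its underside.
- scanner: Bar-code reader on a stand, 110 (x) by 70 by 126 mm tall, at the back. Bystander. Origin: centre of its underside.
- label_stack: Stack of white labels, 110 (x) by 80 by 35 mm, at the back. Bystander. Origin: centre of its underside.

How it is judged (in metres and radians):
On the way:
1. the heaviest carton sits in the gauge's corner, let go, its weight on the plate, with the foot still clear of it (((x of carton_a in the frame of gauge above -0.005 m and y of carton_a in the frame of gauge between -0.001 and 0.012 m and z of carton_a in the frame of gauge between 0.005 and 0.014 m and angle between the x axis of carton_a and the x axis of gauge, either way round below 0.08 rad and contact force between carton_a and gauge_plate above 6.7 N and contact force between carton_a and the fingers below 0.05 N) or (x of carton_b in the frame of gauge above -0.005 m and y of carton_b in the frame of gauge between -0.001 and 0.012 m and z of carton_b in the frame of gauge between 0.005 and 0.014 m and angle between the x axis of carton_b and the x axis of gauge, either way round below 0.08 rad and contact force between carton_b and gauge_plate above 6.7 N and contact force between carton_b and the fingers below 0.05 N) or (x of carton_c in the frame of gauge above -0.005 m and y of carton_c in the frame of gauge between -0.001 and 0.012 m and z of carton_c in the frame of gauge between 0.005 and 0.014 m and angle between the x axis of carton_c and the x axis of gauge, either way round below 0.08 rad and contact force between carton_c and gauge_plate above 6.7 N and contact force between carton_c and the fingers below 0.05 N)) and value of joint gauge_foot below 0.001 m), for 0.3 s.
At the end, for the whole second after the job is handed in: Heaviest carton flat on the gauge plate, within 5 mm of the back stop and 6 mm of the fence, square to 0.08 rad, at rest; the foot rests on its lid, pressed in between 1.5 and 10.8 mm of its 12 mm; the other two cartons stand upright, at rest, on the bench (((x of carton_a in the frame of gauge above -0.005 m and y of carton_a in the frame of gauge between -0.001 and 0.012 m and z of carton_a in the frame of gauge between 0.005 and 0.014 m and angle between the x axis of carton_a and the x axis of gauge, either way round below 0.08 rad and height (world z) of each of carton_b, carton_c below 0.006 m) or (x of carton_b in the frame of gauge above -0.005 m and y of carton_b in the frame of gauge between -0.001 and 0.012 m and z of carton_b in the frame of gauge between 0.005 and 0.014 m and angle between the x axis of carton_b and the x axis of gauge, either way round below 0.08 rad and height (world z) of each of carton_a, carton_c below 0.006 m) or (x of carton_c in the frame of gauge above -0.005 m and y of carton_c in the frame of gauge between -0.001 and 0.012 m and z of carton_c in the frame of gauge between 0.005 and 0.014 m and angle between the x axis of carton_c and the x axis of gauge, either way round below 0.08 rad and height (world z) of each of carton_a, carton_b below 0.006 m)) and angle between each of carton_a, carton_b, carton_c's own z axis and vertical below 0.06 rad and linear speed of each of carton_a, carton_b, carton_c below 0.02 m/s and height (world z) of each of carton_a, carton_b, carton_c above -0.005 m and value of joint gauge_foot between 0.0015 and 0.0108 m); the robot touches nothing.
It fails at once if the gauge's foot pushes on a carton with more than 20 N (contact force between any of carton_a, carton_b, carton_c and gauge_foot above 20 N).
It fails at once if a carton is tipped by more than 0.6 rad (angle between any of carton_a, carton_b, carton_c's own z axis and vertical above 0.6 rad).
It fails at once if a bystander is moved by more than 40 mm (distance of any of marker, cutter, tape_roll, tape_gun, scanner, label_stack from where it was at the start of the episode above 0.04 m).
It also fails if it takes over 72 s, if anything falls off the work surface, if the arm or the gripper's body presses on something with over 40 N, if the wrist force passes 120 N, or if a joint passes its speed limit or range.

## Working session

There is one attempt and no reset: what is moved stays moved. The work goes in short steps, Python scripts to look and compute and a tool call to move; the robot and the scene stay as the last step left them, time stands still between calls to the robot, and variables do not carry over. Pictures are saved under pics/ and viewed, at most 11 in all, crops included, and the job is handed in when it is done.

Besides the shell and the picture viewer there is one more tool, called after ">>>" by a JSON object that holds its "api" and its "payload". arm_command: Moves the arm, as the interface text tells. Its arguments: {"type":"object","properties":{"increments":{"type":"string"}},"required":["increments"]}

```bash
mkdir -p pics; python3 - <<'E'
from bench import *
import cv2,numpy as np
o=get_obs();print({k:np.round(v,3).tolist() for k,v in o.items()})
for n in("scene","top"):
    c=get_calibration(n);print(n,{k:np.round(v,4).tolist() for k,v in c.items()})
    im=read_camera(n);cv2.imwrite(f"pics/{n}0.png",cv2.resize(im[:,:,::-1],(800,600)))
    cv2.imwrite(f"{n}0_raw.png",im[:,:,::-1])
E
```

```text
{'time_s': 0.0, 'qpos': [84.123, 28.756, -24.454, 88.892, 12.651, 65.219, -12.051], 'qd': [0.005, -0.052, -0.025, 0.009, 0.049, -0.015, 0.065], 'joint_torque': [-0.0, -56.66, -5.817, -27.911, -0.069, 0.031, 0.0], 'tcp_pos': [0.232, -0.606, 0.243], 'orientation': [-179.887, -0.004, 20.96], 'force': [-0.522, -0.242, -0.573], 'wrist_torque': [-0.036, 0.038, 0.0], 'gripper_force': 0.0, 'grip_width': 0.092}
scene {'intrinsics': [[441.7939, 0.0, 257.4813], [0.0, 441.7939, 183.215], [0.0, 0.0, 1.0]], 'R': [[0.7478, 0.6636, 0.0225], [0.4209, -0.4476, -0.789], [-0.5135, 0.5995, -0.614]], 't': [-0.4875, -0.1462, 1.4832]}
top {'intrinsics': [[364.0684, 0.0, 254.8663], [0.0, 364.0684, 188.9631], [0.0, 0.0, 1.0]], 'R': [[0.0111, -0.9995, -0.0301], [-0.9939, -0.0077, -0.1103], [0.11, 0.0311, -0.9934]], 't': [0.0303, 0.6395, 1.0308]}
```

View pics/top0.png

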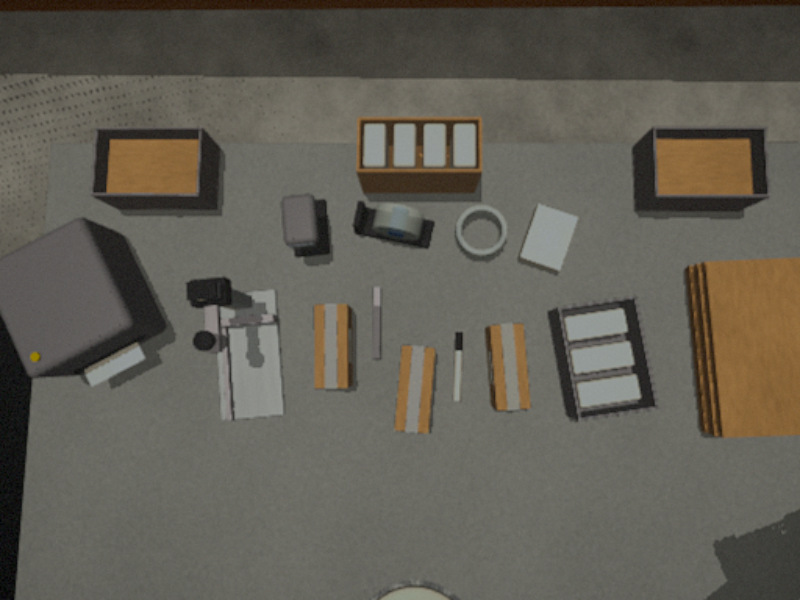

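View pics/scene0.png

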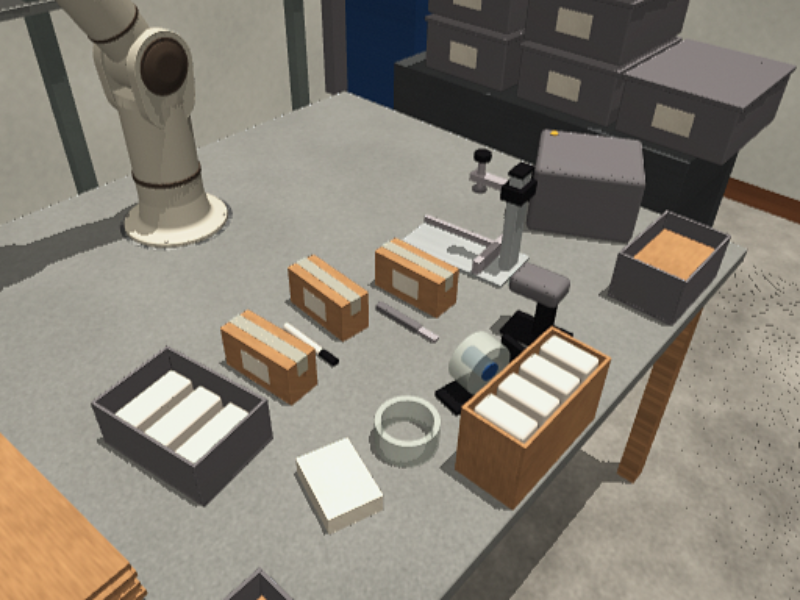

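The top view shows the gauge at left, with the column at (210,290), knob (204,341), plate (250,360) and its open end toward the robot. The cartons are at (332,346), (415,389) and (509,366), with the cutter at (377,322) and marker at (458,366). The scene view agrees, and the arm is raised. Next I'll measure the lids and the gauge.

```bash
cat > h.py <<'E'
from bench import *
import cv2,numpy as np
def ray(n,uv,z):
    c=get_calibration(n);K,R,t=[np.array(c[k]) for k in("intrinsics","R","t")]
    C=-R.T@t;uv=np.atleast_2d(uv)
    d=(np.linalg.inv(K)@np.c_[uv,np.ones(len(uv))].T).T@R
    return (C+d*((z-C[2])/d[:,2])[:,None])
def proj(n,X):
    c=get_calibration(n);K,R,t=[np.array(c[k]) for k in("intrinsics","R","t")]
    p=(np.atleast_2d(X)@R.T+t)@K.T;return p[:,:2]/p[:,2:]
E
python3 - <<'E'
from h import *
im=cv2.imread("top0_raw.png");hsv=cv2.cvtColor(im,cv2.COLOR_BGR2HSV)
m=cv2.inRange(hsv,(5,80,60),(25,255,255))
m[:185]=0;m[290:]=0;m[:,:190]=0;m[:,350:]=0
mc=cv2.morphologyEx(m,cv2.MORPH_CLOSE,np.ones((11,11)))
for c in cv2.findContours(mc,0,1)[0]:
    if cv2.contourArea(c)<300: continue
    r=cv2.minAreaRect(c);b=ray("top",cv2.boxPoints(r),.08)[:,:2]
    ct=b.mean(0);print(np.round(r[0],1),"centre",ct.round(4),"corners",b.round(3).tolist())
    e=[b[1]-b[0],b[2]-b[1]];L=max(e,key=np.linalg.norm);L=L*np.sign(L[0]);print("len",[np.linalg.norm(x).round(4) for x in e],"yaw",np.degrees(np.arctan2(L[1],L[0])))
crop=im[175:285,110:350];cv2.imwrite("pics/crop.png",cv2.resize(crop,None,fx=3.3,fy=3.3,interpolation=cv2.INTER_CUBIC))
g=im[175:285,110:200];cv2.imwrite("pics/g.png",cv2.resize(cv2.convertScaleAbs(g,alpha=1.3),None,fx=5.4,fy=5.4,interpolation=cv2.INTER_CUBIC))
E
```

```text
[265.2 248.6] centre [0.4698 0.0047] corners [[0.398, 0.041], [0.546, 0.03], [0.542, -0.032], [0.394, -0.02]]
len [np.float64(0.149), np.float64(0.0615)] yaw -4.174303049509594
[324.7 234.6] centre [ 0.51   -0.1588] corners [[0.581, -0.119], [0.588, -0.188], [0.439, -0.198], [0.432, -0.13]]
len [np.float64(0.0688), np.float64(0.1492)] yaw 3.7403677732253247
[213. 221.] centre [0.5441 0.1508] corners [[0.619, 0.186], [0.619, 0.119], [0.469, 0.116], [0.469, 0.182]]
len [np.float64(0.0678), np.float64(0.15)] yaw 1.1535131835045218
```

View pics/g.png

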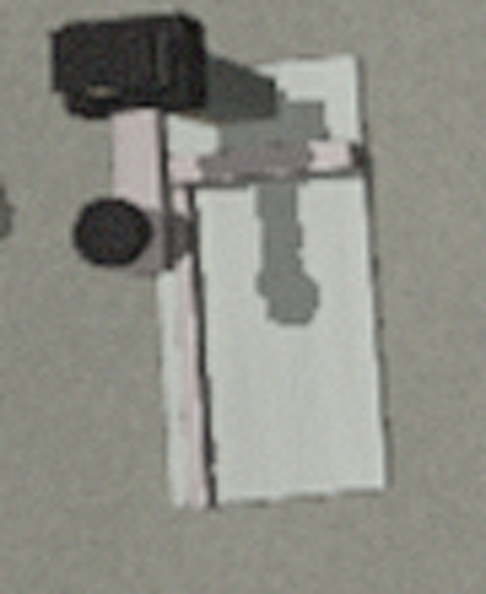

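View pics/crop.png

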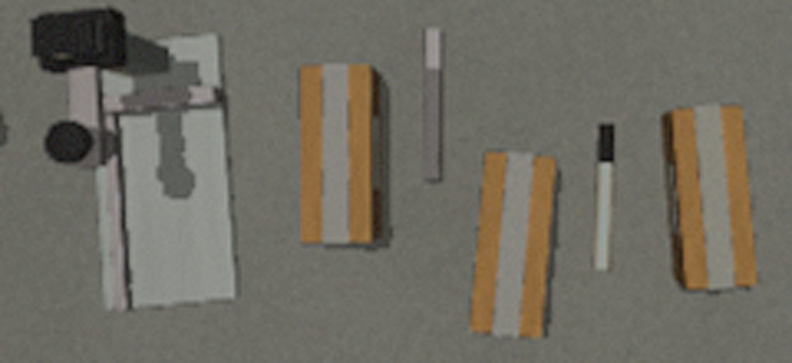

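The crops show the lids cleanly apart from a thin dark side strip on two of them. In the gauge crop the plate corners are at (355,55), (384,486) and (172,506), the knob is at (112,233), and the fence inner base runs from (200,190) to (217,500).

```bash
python3 - <<'E'
from h import *
im=cv2.imread("top0_raw.png");hsv=cv2.cvtColor(im,cv2.COLOR_BGR2HSV)
m=cv2.inRange(hsv,(5,80,110),(25,255,255))
m[:185]=0;m[290:]=0;m[:,:190]=0;m[:,350:]=0
mc=cv2.morphologyEx(m,cv2.MORPH_CLOSE,np.ones((11,11)))
for c in cv2.findContours(mc,0,1)[0]:
    if cv2.contourArea(c)<300: continue
    r=cv2.minAreaRect(c);b=ray("top",cv2.boxPoints(r),.08)[:,:2]
    e=[b[1]-b[0],b[2]-b[1]];L=max(e,key=np.linalg.norm);L=L*np.sign(L[0]);print(b.mean(0).round(4),"len",[np.linalg.norm(x).round(4) for x in e],"yaw",np.degrees(np.arctan2(L[1],L[0])).round(2))
f=lambda p,z:ray("top",np.array(p,float)/5.4+[110-.4,175-.4],z)[:,:2]
P=f([(355,55),(384,486),(172,506)],.01);print("plate TR,BR,BL",P.round(4).tolist(), np.linalg.norm(P[0]-P[1]),np.linalg.norm(P[1]-P[2]))
ex=P[0]-P[1];yaw=np.arctan2(ex[1],ex[0]);print("yaw",np.degrees(yaw))
Rm=np.array([[np.cos(yaw),-np.sin(yaw)],[np.sin(yaw),np.cos(yaw)]])
for p,l in zip(P,[(.14,-.06),(-.1,-.06),(-.1,.06)]):print("origin est",(p-Rm@l).round(4))
k=f([(112,233)],.24)[0];print("knob",k.round(4),"origin est",(k-Rm@[.04,.005]).round(4))
F=f([(200,190),(217,500)],.01);print("fence base",F.round(4).tolist(),np.degrees(np.arctan2(*(F[0]-F[1])[::-1])))
o=P.mean(0)
for p in F: print(Rm.T@(p-(P[1]-Rm@[-.1,-.06])))
E
```

```text
[0.4699 0.0053] len [np.float64(0.1493), np.float64(0.0602)] yaw -4.46
[ 0.5104 -0.1627] len [np.float64(0.0606), np.float64(0.1494)] yaw 3.99
[0.5441 0.155 ] len [np.float64(0.0593), np.float64(0.15)] yaw 1.21
plate TR,BR,BL [[0.6529, 0.2779], [0.4158, 0.2536], [0.4034, 0.37]] 0.23836795777341652 0.11714578009930181
yaw 5.861602228452176
origin est [0.5075 0.3233]
origin est [0.5091 0.3235]
origin est [0.509  0.3206]
knob [0.5457 0.3242] origin est [0.5064 0.3152]
fence base [[0.5765, 0.3622], [0.407, 0.3453]] 5.688772532942114
[0.07097084 0.03166838]
[-0.09939705  0.03218229]
```

Gauge origin is about (0.508, 0.322) with yaw 5.8°. Carton (x, y, yaw): R (0.510, -0.163, 4°), M (0.470, 0.005, -4.5°), L (0.544, 0.155, 1.2°). I'll weigh R first.

>>> {"api": "arm_command", "payload": {"increments": "27.7 44.4 0 0 0 -0.297 9.18;27.7 44.4 0 0 0 -0.297 9.18;27.7 44.4 0 0 0 -0.297 9.18;27.7 44.4 0 0 0 -0.297 9.18;27.7 44.4 0 0 0 -0.297 9.18;27.7 44.4 0 0 0 -0.297 9.18;27.7 44.4 0 0 0 -0.297 9.18;27.7 44.4 0 0 0 -0.297 9.18;27.7 44.4 0 0 0 -0.297 9.18;27.7 44.4 0 0 0 -0.297 9.18;27.7 44.4 0 0 0 -0.297 9.18;27.7 44.4 0 0 0 -0.297 9.18;27.7 44.4 0 0 0 -0.297 9.18;27.7 44.4 -5 0 0 -0.297 9.18;27.7 44.4 -10 0 0 -0.297 9.18;27.7 44.4 -10 0 0 -0.297 9.18;27.7 44.4 -10 0 0 -0.297 9.18"}}

```text
time_s: 1.8
tcp_pos: [0.5084, -0.1641, 0.1436]
orientation: [-179.9, 0.1, 3.8]
force: [0.9, 0.8, 0.9]
grip_width: 0.0917
gripper_force: 0.0
```

>>> {"api": "arm_command", "payload": {"increments": "0.1 0.1 -4 0 0 0 9.18;0.1 0.1 -7 0 0 0 9.18;0.1 0.1 -8.8 0 0 0 9.18;0.1 0.1 -8.8 0 0 0 9.18;0.1 0.1 -8.8 0 0 0 5;0.1 0.1 -8.8 0 0 0 5;0.1 0.1 -8.8 0 0 0 5;0.1 0.1 -8.8 0 0 0 5;0.1 0.1 -8.8 0 0 0 5;0.1 0.1 -7.5 0 0 0 5;0.1 0.1 -6 0 0 0 5;0.1 0.1 -6 0 0 0 5;0.1 0.1 -6 0 0 0 5;0.1 0.1 -6 0 0 0 5;0.1 0.1 -6 0 0 0 5"}}

```text
time_s: 3.3
tcp_pos: [0.5099, -0.1619, 0.0832]
orientation: [-180.0, 0.1, 3.9]
force: [-1.1, -0.3, -7.0]
grip_width: 0.06
gripper_force: 30.0
```

```bash
cat > w.py <<'E'
from h import *
o=get_obs();F=[]
for i in range(6):
    read_camera("wrist");F.append(get_obs()["force"])
print(np.mean(F,0).round(2),np.std(F,0).round(2),{k:np.round(v,4).tolist() for k,v in o.items() if k in("time_s","tcp_pos","orientation","grip_width","wrist_torque","gripper_force")})
E
python3 w.py
```

```text
[ 0.06  0.49 -7.32] [0.48 0.29 0.5 ] {'time_s': 3.3, 'tcp_pos': [0.5099, -0.1619, 0.0832], 'orientation': [-179.9726, 0.0666, 3.941], 'wrist_torque': [0.0484, -0.0055, 0.0234], 'gripper_force': 29.9779, 'grip_width': 0.06}
```

>>> {"api": "arm_command", "payload": {"increments": "0 0 -1.5 0 0 0 5;0 0 -2.8 0 0 0 5;0 0 -2.9 0 0 0 5;0 0 -2.9 0 0 0 9.18;0 0 -2.9 0 0 0 9.18;0 0 -2.9 0 0 0 9.18;0 0 -2.9 0 0 0 9.18;0 0 1 0 0 0 9.18;0 0 5 0 0 0 9.18;0 0 7.7 0 0 0 9.18;-4 16.7 7.7 0 0 -0.146 9.18;-4 16.7 7.7 0 0 -0.146 9.18;-4 16.7 7.7 0 0 -0.146 9.18;-4 16.7 7.7 0 0 -0.146 9.18;-4 16.7 7.7 0 0 -0.146 9.18;-4 16.7 3 0 0 -0.146 9.18;-4 16.7 0 0 0 -0.146 9.18;-4 16.7 -2.8 0 0 -0.146 9.18;-4 16.7 -2.8 0 0 -0.146 9.18"}}

```text
time_s: 5.5
tcp_pos: [0.4678, 0.0037, 0.0527]
orientation: [180.0, 0.4, -4.5]
force: [-0.7, -0.3, -0.2]
grip_width: 0.0916
gripper_force: 0.0
```

>>> {"api": "arm_command", "payload": {"increments": "0 0 0 0 0 0 5;0 0 0 0 0 0 5;0 0 0 0 0 0 5;0 0 0 0 0 0 5;0 0 0 0 0 0 5;0 0 1.5 0 0 0 5;0 0 2.8 0 0 0 5;0 0 2.8 0 0 0 5;0 0 2.8 0 0 0 5;0 0 2.8 0 0 0 5"}}

```text
time_s: 6.5
tcp_pos: [0.4702, 0.0048, 0.0834]
orientation: [180.0, 0.0, -4.4]
force: [-0.9, 0.2, -2.0]
grip_width: 0.0597
gripper_force: 30.0
```

```bash
python3 w.py
```

```text
[ 0.24 -0.2  -2.23] [0.52 0.54 0.28] {'time_s': 6.5, 'tcp_pos': [0.4702, 0.0048, 0.0834], 'orientation': [179.9896, 0.0325, -4.4352], 'wrist_torque': [0.0677, 0.0567, -0.016], 'gripper_force': 29.9997, 'grip_width': 0.0597}
```

>>> {"api": "arm_command", "payload": {"increments": "0 0 -1.5 0 0 0 5;0 0 -2.8 0 0 0 5;0 0 -2.9 0 0 0 5;0 0 -2.9 0 0 0 9.18;0 0 -2.9 0 0 0 9.18;0 0 -2.9 0 0 0 9.18;0 0 -2.9 0 0 0 9.18;0 0 1 0 0 0 9.18;0 0 5 0 0 0 9.18;0 0 7.7 0 0 0 9.18;7.4 15 7.7 0 0 0.098 9.18;7.4 15 7.7 0 0 0.098 9.18;7.4 15 7.7 0 0 0.098 9.18;7.4 15 7.7 0 0 0.098 9.18;7.4 15 7.7 0 0 0.098 9.18;7.4 15 3 0 0 0.098 9.18;7.4 15 0 0 0 0.098 9.18;7.4 15 -2.8 0 0 0.098 9.18;7.4 15 -2.8 0 0 0.098 9.18"}}

```text
time_s: 8.7
tcp_pos: [0.5409, 0.1519, 0.052]
orientation: [179.8, 0.5, 1.1]
force: [-0.3, 0.3, -0.1]
grip_width: 0.0918
gripper_force: 0.0
```

>>> {"api": "arm_command", "payload": {"increments": "0 0 0 0 0 0 5;0 0 0 0 0 0 5;0 0 0 0 0 0 5;0 0 0 0 0 0 5;0 0 0 0 0 0 5;0 0 1.5 0 0 0 5;0 0 2.8 0 0 0 5;0 0 2.8 0 0 0 5;0 0 2.8 0 0 0 5;0 0 2.8 0 0 0 5"}}

```text
time_s: 9.7
tcp_pos: [0.5442, 0.1547, 0.0834]
orientation: [180.0, 0.0, 1.2]
force: [-0.2, 0.3, -5.0]
grip_width: 0.0596
gripper_force: 30.0
```

```bash
python3 w.py
```

```text
[ 0.18 -0.09 -4.05] [0.34 0.36 0.58] {'time_s': 9.7, 'tcp_pos': [0.5442, 0.1547, 0.0834], 'orientation': [179.9797, 0.0346, 1.1818], 'wrist_torque': [0.0736, -0.0391, -0.0488], 'gripper_force': 29.9606, 'grip_width': 0.0596}
```

R at 7.3 N is the heaviest (L 4.1 N, M 2.2 N). I'll put L down and fetch R.

>>> {"api": "arm_command", "payload": {"increments": "0 0 -1.5 0 0 0 5;0 0 -2.8 0 0 0 5;0 0 -2.9 0 0 0 5;0 0 -2.9 0 0 0 9.18;0 0 -2.9 0 0 0 9.18;0 0 -2.9 0 0 0 9.18;0 0 -2.9 0 0 0 9.18;0 0 1 0 0 0 9.18;0 0 5 0 0 0 9.18;0 0 7.7 0 0 0 9.18;-3.4 -31.7 7.7 0 0 0.048 9.18;-3.4 -31.7 7.7 0 0 0.048 9.18;-3.4 -31.7 7.7 0 0 0.048 9.18;-3.4 -31.7 7.7 0 0 0.048 9.18;-3.4 -31.7 7.7 0 0 0.048 9.18;-3.4 -31.7 7.7 0 0 0.048 9.18;-3.4 -31.7 7.7 0 0 0.048 9.18;-3.4 -31.7 7.7 0 0 0.048 9.18;-3.4 -31.7 7.7 0 0 0.048 9.18;-3.4 -31.7 7.7 0 0 0.048 9.18"}}

```text
time_s: 12.0
tcp_pos: [0.5108, -0.1601, 0.1608]
orientation: [-180.0, -0.0, 4.1]
force: [0.5, 1.0, 0.9]
grip_width: 0.0919
gripper_force: 0.0
```

>>> {"api": "arm_command", "payload": {"increments": "0 0 -4 0 0 0 9.18;0 0 -8 0 0 0 9.18;0 0 -10.5 0 0 0 9.18;0 0 -10.5 0 0 0 9.18;0 0 -10.5 0 0 0 5;0 0 -10.5 0 0 0 5;0 0 -10.5 0 0 0 5;0 0 -10.5 0 0 0 5;0 0 -10.5 0 0 0 5;0 0 -9 0 0 0 5;0 0 -6 0 0 0 5;0 0 -2 0 0 0 5;0 0 2 0 0 0 5;0 0 3 0 0 0 5;0 0 3 0 0 0 5;0 0 3 0 0 0 5"}}

```text
time_s: 13.6
tcp_pos: [0.5087, -0.162, 0.189]
orientation: [-180.0, 0.2, 3.9]
force: [-0.4, -0.0, -8.5]
grip_width: 0.0597
gripper_force: 30.0
```

>>> {"api": "arm_command", "payload": {"increments": "-0.5 3 0 0 0 0.003 5;-1.2 7 0 0 0 0.005 5;-2 11 0 0 0 0.008 5;-2.8 15 0 0 0 0.01 5;-3.5 19 0 0 0 0.013 5;-4.3 23 0 0 0 0.016 5;-5 27 0 0 0 0.019 5;-5.7 31 0 0 0 0.022 5;-6.5 35 0 0 0 0.025 5;-7.2 39 0 0 0 0.028 5;-7.9 43 0 0 0 0.03 5;-8.5 46 0 0 0 0.033 5;-8.7 47.4 0 0 0 0.033 5;-8.7 47.4 0 0 0 0.033 5;-8.7 47.4 -3 0 0 0.033 5;-8.7 47.4 -6 0 0 0.033 5;-8.7 47.4 -9 0 0 0.033 5;-8.7 47.4 -10.5 0 0 0.033 5;-8.7 47.4 -10.5 0 0 0.033 5;-8.7 47.4 -10.5 0 0 0.033 5"}}

```text
time_s: 15.6
tcp_pos: [0.423, 0.3109, 0.0848]
orientation: [179.9, 0.1, 5.8]
force: [0.3, 1.1, -7.1]
grip_width: 0.0597
gripper_force: 30.0
```

```bash
python3 - <<'E'
from h import *
im=read_camera("top")[:,:,::-1];cv2.imwrite("top1_raw.png",im)
s=read_camera("scene")[:,:,::-1];s=s[80:210,220:360]
a=cv2.resize(im[170:290,110:240],(520,480));b=cv2.resize(s,(280,260))
o=np.zeros((480,800,3),np.uint8);o[:,:520]=a;o[:260,520:]=b;cv2.imwrite("pics/p1.png",o);print(get_obs()["force"],get_obs()["tcp_pos"])
E
```

```text
[-0.13371783  0.69431345 -7.18477727] [0.42409494 0.31209505 0.08628879]
```

View pics/p1.png

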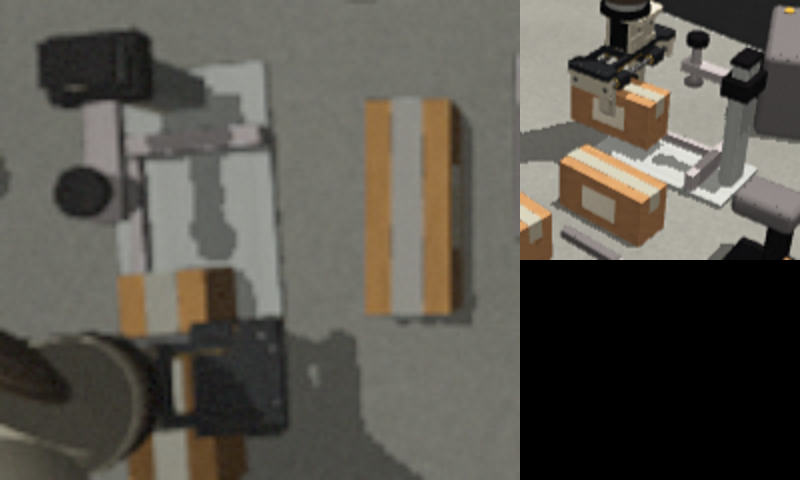

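The carton is held over the plate's near half, with its lid front corners at (118,277) and (207,268) in the crop. I'll check the lateral gap to the fence.

```bash
python3 - <<'E'
from h import *
y=np.radians(5.8);Rm=np.array([[np.cos(y),-np.sin(y)],[np.sin(y),np.cos(y)]])
p=ray("top",np.array([(118,277),(207,268)])/4+[109.6,169.6],.111)[:,:2]
print(((p-[.508,.322])@Rm).round(4))
E
```

```text
[[-0.0129  0.0253]
 [-0.0123 -0.0355]]
```

>>> {"api": "arm_command", "payload": {"increments": "0 0 -1 0 0 0 5;0 0 -1.6 0 0 0 5;0 0 -2 0 0 0 5;0 0 -2 0 0 0 5;0 0 -2 0 0 0 9.18;0 0 -2 0 0 0 9.18;0 0 -2 0 0 0 9.18;0 0 -2 0 0 0 9.18;0 0 2 0 0 0 9.18;0 0 6 0 0 0 9.18;0 0 7.5 0 0 0 9.18;-5 -0.6 7.5 0 0 0 0;-10.4 -1.3 7.5 0 0 0 0;-10.4 -1.3 7.5 0 0 0 0;-10.4 -1.3 7.5 0 0 0 0;-10.4 -1.3 7.5 0 0 0 0;-10.4 -1.3 7.5 0 0 0 0"}}

```text
time_s: 17.4
tcp_pos: [0.321, 0.2994, 0.1608]
orientation: [-179.9, -0.0, 5.7]
force: [0.5, 0.5, -0.4]
grip_width: 0.0483
gripper_force: 0.0
```

```bash
python3 - <<'E'
from h import *
im=read_camera("top")[:,:,::-1];cv2.imwrite("top2_raw.png",im)
cv2.imwrite("pics/p2.png",cv2.resize(im[170:300,110:240],(600,600)));o=get_obs();print(o["grip_width"],o["tcp_pos"],o["force"])
E
```

```text
0.044200615818789604 [0.32083591 0.29933883 0.16072018] [-0.26768939  0.23289524 -0.89074648]
```

View pics/p2.png

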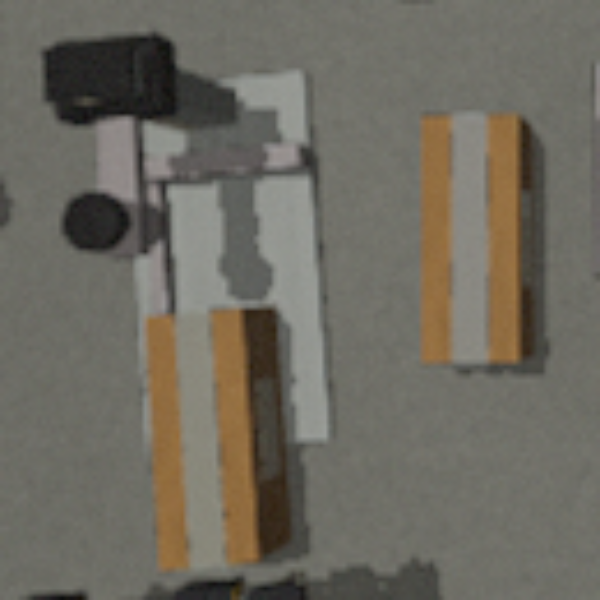

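The carton is flat on the plate, about 6–9 mm off the fence and nearly parallel to it (lid corners (147,320), (243,309), (259,564), (158,570)). Next I push it in from behind.

>>> {"api": "arm_command", "payload": {"increments": "0 0 0 0 0 0 0;0 0 -4 0 0 0 0;0 0 -8 0 0 0 0;0 0 -9.8 0 0 0 0;0 0 -9.8 0 0 0 0;1.2 0.12 -9.8 0 0 0 0;2.2 0.22 -9.8 0 0 0 0;3.2 0.32 -9.8 0 0 0 0;4.2 0.42 -9.8 0 0 0 0;5.2 0.52 -9.8 0 0 0 0;6.2 0.63 -9.8 0 0 0 0;7 0.71 -9.8 0 0 0 0;7.8 0.79 -9.8 0 0 0 0;8.5 0.86 -9.8 0 0 0 0;9 0.91 -9.8 0 0 0 0;9.5 0.96 -9.8 0 0 0 0;9.5 0.96 -9.8 0 0 0 0"}}

```text
time_s: 19.15
tcp_pos: [0.4159, 0.3086, 0.0636]
orientation: [-180.0, -0.0, 5.7]
force: [-2.3, -0.5, 2.6]
grip_width: 0.0005
gripper_force: 1.4
```

```bash
python3 w.py; cat > look.py <<'E'
from h import *
import sys
im=read_camera("top")[:,:,::-1];cv2.imwrite("top_raw.png",im)
hsv=cv2.cvtColor(im,cv2.COLOR_BGR2HSV);m=cv2.inRange(hsv,(5,80,110),(25,255,255));m[:,198:]=0;m[:,:110]=0;m[:175]=0;m[300:]=0
m=cv2.morphologyEx(m,cv2.MORPH_CLOSE,np.ones((11,11)))
y=np.radians(5.8);Rm=np.array([[np.cos(y),-np.sin(y)],[np.sin(y),np.cos(y)]])
c=max(cv2.findContours(m,0,1)[0],key=cv2.contourArea);b=(ray("top",cv2.boxPoints(cv2.minAreaRect(c)),.09)[:,:2]-[.508,.322])@Rm
print(b.round(4).tolist(),b.mean(0).round(4))
t=get_obs()["tcp_pos"][:2];print("tcp in gauge",((t-[.508,.322])@Rm).round(4))
E
python3 look.py
```

```text
[-1.25  0.28  0.97] [1.14 0.57 0.93] {'time_s': 19.15, 'tcp_pos': [0.4159, 0.3086, 0.0636], 'orientation': [-179.9511, -0.0449, 5.7462], 'wrist_torque': [-0.0621, 0.6379, 0.0457], 'gripper_force': 1.446, 'grip_width': 0.0005}
[[0.072, 0.0263], [0.0701, -0.0323], [-0.0599, -0.0323], [-0.0583, 0.0256]] [ 0.006  -0.0032]
tcp in gauge [-0.0933 -0.0039]
```

>>> {"api": "arm_command", "payload": {"increments": "0.3 0.03 0 0 0 0 0;0.6 0.06 0 0 0 0 0;0.6 0.06 0 0 0 0 0"}}

```text
time_s: 19.8
tcp_pos: [0.4188, 0.309, 0.0625]
orientation: [179.9, 0.2, 5.9]
force: [-5.2, -0.0, 3.6]
grip_width: 0.0003
gripper_force: 2.8
```

>>> {"api": "arm_command", "payload": {"increments": "0.2 0.02 0 0 0 0 0;0.3 0.03 0 0 0 0 0;0.3 0.03 0 0 0 0 0"}}

```text
time_s: 20.1
tcp_pos: [0.4198, 0.3091, 0.0623]
orientation: [179.9, 0.3, 5.9]
force: [-11.7, -1.3, 8.8]
grip_width: 0.0002
gripper_force: 5.5
```

The force rise says it's against the back stop. Now I retreat and push sideways from the open side.

>>> {"api": "arm_command", "payload": {"increments": "-1 -0.1 0 0 0 0 0;-3.5 -0.35 0 0 0 0 0;-3.5 -0.35 5 0 0 0 0;-3.5 -0.35 10 0 0 0 0;0 -4 10 0 0 0 0;4 -7 10 0 0 0 0;5.2 -7.6 10 0 0 0 0;5.2 -7.6 10 0 0 0 0;5.2 -7.6 6 0 0 0 0;5.2 -7.6 2 0 0 0 0;5.2 -7.6 0 0 0 0 0;5.2 -7.6 0 0 0 0 0;5.2 -7.6 0 0 0 0 0"}}

```text
time_s: 21.4
tcp_pos: [0.4745, 0.2349, 0.0628]
orientation: [-180.0, 0.1, 5.9]
force: [-0.2, 0.1, 0.3]
grip_width: 0.0007
gripper_force: 0.0
```

```bash
python3 look.py
```

```text
[[0.0773, 0.0196], [0.0724, -0.0337], [0.0143, -0.0301], [0.019, 0.0228]] [ 0.0457 -0.0054]
tcp in gauge [-0.0411 -0.0833]
```

>>> {"api": "arm_command", "payload": {"increments": "-0.1 1 0 0 0 0 0;-0.2 2 0 0 0 0 0;-0.25 2.5 0 0 0 0 0;-0.3 3 0 0 0 0 0;-0.3 3 0 0 0 0 0"}}

```text
time_s: 21.95
tcp_pos: [0.4724, 0.2648, 0.063]
orientation: [-180.0, -0.0, 5.9]
force: [-0.3, 1.0, 0.4]
grip_width: 0.0005
gripper_force: 0.0
```

>>> {"api": "arm_command", "payload": {"increments": "-0.04 0.4 0 0 0 0 0;-0.08 0.8 0 0 0 0 0;-0.08 0.8 0 0 0 0 0"}}

```text
time_s: 22.25
tcp_pos: [0.472, 0.2695, 0.0627]
orientation: [179.8, 0.0, 5.7]
force: [0.1, -3.9, 2.9]
grip_width: 0.0008
gripper_force: 2.4
```

>>> {"api": "arm_command", "payload": {"increments": "-0.03 0.3 0 0 0 0 0;-0.06 0.6 0 0 0 0 0;-0.06 0.6 0 0 0 0 0"}}

```text
time_s: 22.55
tcp_pos: [0.4709, 0.2743, 0.0625]
orientation: [179.7, 0.1, 5.7]
force: [-1.5, -7.1, 4.5]
grip_width: 0.0004
gripper_force: 3.4
```

>>> {"api": "arm_command", "payload": {"increments": "-0.02 0.2 0 0 0 0 0;-0.04 0.4 0 0 0 0 0;-0.04 0.4 0 0 0 0 0"}}

```text
time_s: 22.85
tcp_pos: [0.47, 0.2764, 0.0622]
orientation: [179.6, 0.2, 5.6]
force: [-2.9, -9.9, 7.4]
grip_width: 0.0004
gripper_force: 5.4
```

>>> {"api": "arm_command", "payload": {"increments": "-0.03 0.3 0 0 0 0 0;-0.03 0.3 0 0 0 0 0;-0.03 0.3 0 0 0 0 0"}}

```text
time_s: 23.15
tcp_pos: [0.4699, 0.2767, 0.0625]
orientation: [179.4, 0.3, 5.5]
force: [-4.3, -16.9, 14.7]
grip_width: 0.0004
gripper_force: 8.8
```

```bash
python3 look.py; python3 - <<'E'
from h import *
s=read_camera("scene")[:,:,::-1];t=cv2.imread("top_raw.png")
o=np.hstack([cv2.resize(t[175:285,120:210],(400,489)),cv2.resize(s[80:190,220:340],(400,489))]);cv2.imwrite("pics/p3.png",o)
E
```

```text
[[0.0739, 0.0334], [0.071, -0.0223], [-0.0014, -0.0209], [0.0014, 0.0345]] [0.0362 0.0062]
tcp in gauge [-0.0424 -0.0412]
```

View pics/p3.png

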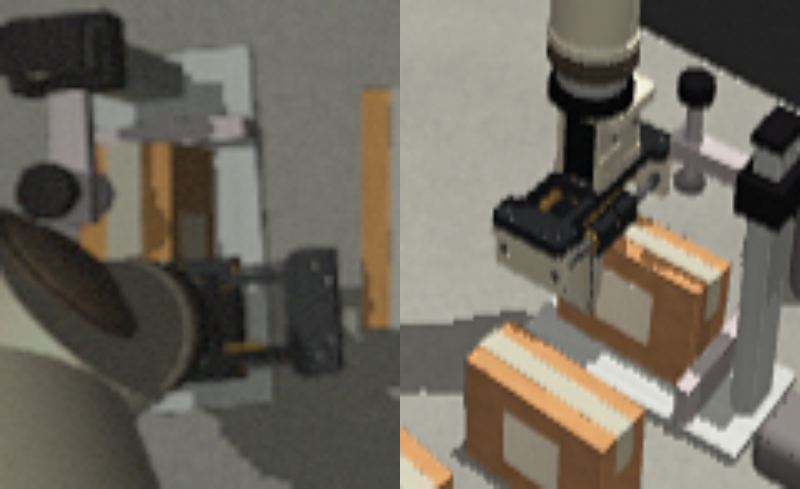

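It stopped with a sharp force rise, so it's seated against the fence. I'll retreat and give the rear end one more nudge, so both faces are sure.

>>> {"api": "arm_command", "payload": {"increments": "0.1 -1 0 0 0 0 0;0.4 -4 0 0 0 0 0;0.4 -4 0 0 0 0 0;0.4 -4 5 0 0 0 0;0.4 -4 10 0 0 0 0;-4 -1 10 0 0 0 0;-7.8 2.9 10 0 0 0 0;-7.8 2.9 10 0 0 0 0;-7.8 2.9 10 0 0 0 0;-7.8 2.9 5 0 0 0 0;-7.8 2.9 0 0 0 0 0;-7.8 2.9 0 0 0 0 0;-7.8 2.9 0 0 0 0 0"}}

```text
time_s: 24.55
tcp_pos: [0.3924, 0.3123, 0.0621]
orientation: [179.9, 0.2, 5.8]
force: [1.0, 0.4, 0.7]
grip_width: 0.0004
gripper_force: 0.0
```

```bash
python3 look.py
```

```text
[[0.075, 0.0253], [0.0696, -0.0335], [-0.0783, -0.0244], [-0.0732, 0.0335]] [-0.0017  0.0002]
tcp in gauge [-0.1145  0.0033]
```

>>> {"api": "arm_command", "payload": {"increments": "1 0.1 0 0 0 0 0;1.6 0.16 0 0 0 0 0;2.2 0.22 0 0 0 0 0;2.6 0.26 0 0 0 0 0;2.6 0.26 0 0 0 0 0"}}

```text
time_s: 25.1
tcp_pos: [0.4174, 0.3163, 0.0635]
orientation: [180.0, 0.1, 5.8]
force: [-4.7, -0.1, 2.7]
grip_width: 0.0005
gripper_force: 2.3
```

>>> {"api": "arm_command", "payload": {"increments": "0.3 0.03 0 0 0 0 0;0.5 0.05 0 0 0 0 0;0.5 0.05 0 0 0 0 0"}}

```text
time_s: 25.4
tcp_pos: [0.4175, 0.3163, 0.0628]
orientation: [179.8, 0.5, 6.0]
force: [-17.3, -2.1, 13.1]
grip_width: 0.0005
gripper_force: 8.5
```

The back stop is confirmed. Now I'll back off and check squareness using the lid's unobstructed right edge.

>>> {"api": "arm_command", "payload": {"increments": "-1 -0.1 0 0 0 0 0;-4.5 -0.45 0 0 0 0 0;-4.5 -0.45 4 0 0 0 0;-4.5 -0.45 6 0 0 0 0;-4.5 -0.45 6 0 0 0 0"}}

```text
time_s: 25.9
tcp_pos: [0.3808, 0.3139, 0.1262]
orientation: [-179.8, -0.4, 5.8]
force: [1.4, 0.3, -0.1]
grip_width: 0.0009
gripper_force: 0.0
```

```bash
python3 look.py; python3 - <<'E'
from h import *
t=cv2.imread("top_raw.png");hsv=cv2.cvtColor(t,cv2.COLOR_BGR2HSV)
m=cv2.inRange(hsv,(5,80,110),(25,255,255));m[:,198:]=0;m[:,:110]=0
y=np.radians(5.8);Rm=np.array([[np.cos(y),-np.sin(y)],[np.sin(y),np.cos(y)]])
R=[];
for v in range(205,290,6):
    u=np.flatnonzero(m[v])
    if len(u): print(v,((ray("top",[[u[0]-.5,v],[u[-1]+.5,v]],.09)[:,:2]-[.508,.322])@Rm).round(4).tolist())
cv2.imwrite("pics/p4.png",cv2.resize(t[175:290,110:210],(522,600)))
E
```

```text
[[0.075, 0.0253], [0.0696, -0.0335], [-0.0783, -0.0244], [-0.0732, 0.0335]] [-0.0017  0.0002]
tcp in gauge [-0.1281  0.004 ]
211 [[0.0635, 0.0217], [0.0586, -0.0314]]
217 [[0.0435, -0.0137], [0.042, -0.0304]]
223 [[0.03, 0.0208], [0.0254, -0.0294]]
229 [[0.0139, 0.0273], [0.0089, -0.0284]]
235 [[-0.0023, 0.031], [-0.0078, -0.0301]]
241 [[-0.0188, 0.0319], [-0.0242, -0.0291]]
247 [[-0.0351, 0.0328], [-0.0405, -0.0281]]
253 [[-0.0517, 0.0309], [-0.0568, -0.0271]]
259 [[-0.0679, 0.0318], [-0.073, -0.0261]]
```

View pics/p4.png

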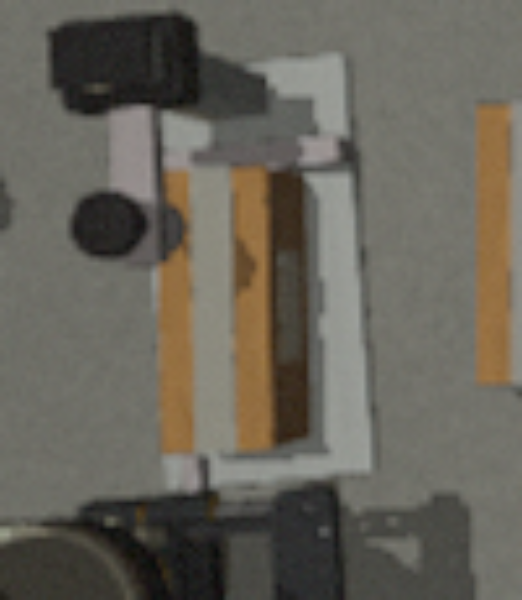

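The knob hides the front-left corner, but the right edge shows the carton toed about 2.5–3° off the fence (front out). That is within tolerance but not snug. I'll push again sideways further forward, lifting slightly to cancel the downward drag.

>>> {"api": "arm_command", "payload": {"increments": "0 0 4 0 0 0 0;0 -4 4 0 0 0 0;5 -7.3 4 0 0 0 0;10 -7.3 4 0 0 0 0;10.8 -7.3 4 0 0 0 0;10.8 -7.3 4 0 0 0 0;10.8 -7.3 0 0 0 0 0;10.8 -7.3 -4 0 0 0 0;10.8 -7.3 -6 0 0 0 0;10.8 -7.3 -6 0 0 0 0;10.6 -5.3 -6 0 0 0 0;10.5 -4.3 -6 0 0 0 0;10.45 -3.8 -6 0 0 0 0;10.45 -3.8 -6 0 0 0 0"}}

```text
time_s: 27.35
tcp_pos: [0.4829, 0.2739, 0.0636]
orientation: [179.9, -0.0, 5.9]
force: [-0.2, -2.2, 0.4]
grip_width: 0.0006
gripper_force: 1.1
```

>>> {"api": "arm_command", "payload": {"increments": "-0.03 0.3 0.1 0 0 0 0;-0.06 0.6 0.2 0 0 0 0;-0.06 0.6 0.3 0 0 0 0"}}

```text
time_s: 27.65
tcp_pos: [0.4826, 0.2777, 0.0662]
orientation: [179.8, 0.0, 5.7]
force: [-0.1, -5.1, -0.2]
grip_width: 0.0009
gripper_force: 2.4
```

>>> {"api": "arm_command", "payload": {"increments": "-0.03 0.3 0.1 0 0 0 0;-0.05 0.5 0.2 0 0 0 0;-0.05 0.5 0.2 0 0 0 0"}}

```text
time_s: 27.95
tcp_pos: [0.4826, 0.2799, 0.0681]
orientation: [179.6, 0.1, 5.6]
force: [-0.3, -11.4, 6.7]
grip_width: 0.0005
gripper_force: 6.2
```

>>> {"api": "arm_command", "payload": {"increments": "-0.03 0.3 0.1 0 0 0 0;-0.04 0.4 0.2 0 0 0 0;-0.04 0.4 0.2 0 0 0 0"}}

```text
time_s: 28.25
tcp_pos: [0.4828, 0.2823, 0.0703]
orientation: [179.5, 0.1, 5.6]
force: [0.7, -15.1, 9.9]
grip_width: 0.0006
gripper_force: 8.2
```

>>> {"api": "arm_command", "payload": {"increments": "0.1 -1 0 0 0 0 0;0.5 -5 0 0 0 0 0;0.5 -5 2 0 0 0 0;0.5 -5 7 0 0 0 0;-4 -5 10 0 0 0 0;-8 -5 10 0 0 0 0;-8 -5 10 0 0 0 0;-8 -5 10 0 0 0 0"}}

```text
time_s: 29.05
tcp_pos: [0.401, 0.2396, 0.1705]
orientation: [-180.0, -0.1, 5.9]
force: [0.9, 0.4, 0.3]
grip_width: 0.0002
gripper_force: 0.0
```

```bash
python3 look.py; python3 - <<'E'
from h import *
t=cv2.imread("top_raw.png");hsv=cv2.cvtColor(t,cv2.COLOR_BGR2HSV)
m=cv2.inRange(hsv,(5,80,110),(25,255,255));m[:,198:]=0;m[:,:110]=0
y=np.radians(5.8);Rm=np.array([[np.cos(y),-np.sin(y)],[np.sin(y),np.cos(y)]])
for v in range(205,290,6):
    u=np.flatnonzero(m[v])
    if len(u): print(v,((ray("top",[[u[0]-.5,v],[u[-1]+.5,v]],.09)[:,:2]-[.508,.322])@Rm).round(4).tolist())
print(np.array(get_calibration("wrist")["T_tool_cam"]).round(3).tolist())
E
```

```text
[[0.0759, 0.0293], [0.0728, -0.0306], [-0.0768, -0.0274], [-0.074, 0.0314]] [-0.0005  0.0007]
tcp in gauge [-0.1138 -0.0713]
211 [[0.0635, 0.0217], [0.0586, -0.0314]]
217 [[0.0435, -0.0137], [0.042, -0.0304]]
223 [[0.03, 0.0208], [0.0254, -0.0294]]
229 [[0.0142, 0.0301], [0.0089, -0.0284]]
235 [[-0.0023, 0.031], [-0.0078, -0.0301]]
241 [[-0.019, 0.0291], [-0.0242, -0.0291]]
247 [[-0.0354, 0.03], [-0.0405, -0.0281]]
253 [[-0.0517, 0.0309], [-0.0568, -0.0271]]
259 [[-0.0679, 0.0318], [-0.0733, -0.0289]]
[[0.0, -0.951, -0.309, 0.084], [1.0, 0.0, -0.001, -0.0], [0.001, -0.309, 0.951, -0.141], [0.0, 0.0, 0.0, 1.0]]
```

The rear is now on the fence and the toe-in is down to about 1°, well inside tolerance, with the front on the stop. It's let go with the foot clear. Next is the knob.

>>> {"api": "arm_command", "payload": {"increments": "0 0 5 0 0 0 0;0 0 10 0 0 0 0;0 0 13 0 0 0 0;4 3 13 0 0 0 0;8 5 13 0 0 0 0;12 7.5 13 0 0 0 0;14.5 8.9 13 0 0 0 0;14.5 8.9 13 0 0 0 0;14.5 8.9 11.5 0 0 0 0;14.5 8.9 10 0 0 0 0;14.5 8.9 10 0 0 0 0;14.5 8.9 10 0 0 0 0"}}

```text
time_s: 30.3
tcp_pos: [0.5455, 0.3273, 0.269]
orientation: [179.9, 0.1, 5.8]
force: [-0.1, -0.2, 0.3]
grip_width: 0.0004
gripper_force: 0.0
```

```bash
python3 - <<'E'
from h import *
o=get_obs();print(o["tcp_pos"],o["force"])
s=read_camera("scene")[:,:,::-1];t=read_camera("top")[:,:,::-1]
o=np.hstack([cv2.resize(t[150:270,100:220],(400,400)),cv2.resize(s[60:180,260:380],(400,400))]);cv2.imwrite("pics/p5.png",o)
E
```

```text
[0.54554853 0.32734599 0.26902602] [-0.14658086 -0.21425834  0.27471602]
```

View pics/p5.png

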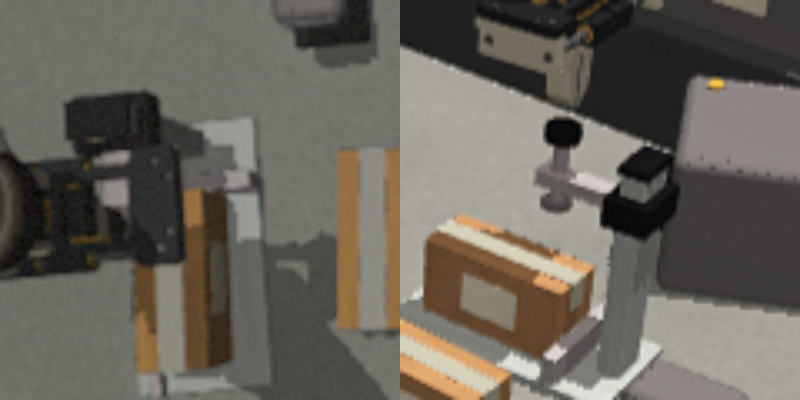

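The fingertips hang right over the knob (scene crop (568,105) against (563,130)). Pressing down now.

>>> {"api": "arm_command", "payload": {"increments": "0 0 -0.8 0 0 0 0;0 0 -1.4 0 0 0 0;0 0 -2 0 0 0 0;0 0 -2.6 0 0 0 0;0 0 -3.2 0 0 0 0;0 0 -3.8 0 0 0 0;0 0 -4.4 0 0 0 0;0 0 -5 0 0 0 0;0 0 -5.6 0 0 0 0;0 0 -6.2 0 0 0 0;0 0 -6.6 0 0 0 0;0 0 -7 0 0 0 0;0 0 -7 0 0 0 0;0 0 -7 0 0 0 0"}}

```text
time_s: 31.8
tcp_pos: [0.5464, 0.3283, 0.1993]
orientation: [-180.0, 0.0, 5.8]
force: [0.1, -0.2, 0.6]
grip_width: 0.0004
gripper_force: 0.0
```

>>> {"api": "arm_command", "payload": {"increments": "0 0 -0.4 0 0 0 0;0 0 -0.8 0 0 0 0;0 0 -1.1 0 0 0 0;0 0 -1.3 0 0 0 0"}}

```text
time_s: 32.2
tcp_pos: [0.5467, 0.3286, 0.1868]
orientation: [-180.0, -0.1, 5.8]
force: [-0.5, 0.1, 5.1]
grip_width: 0.0003
gripper_force: 2.4
```

>>> {"api": "arm_command", "payload": {"increments": "0 0 -0.2 0 0 0 0;0 0 -0.4 0 0 0 0;0 0 -0.5 0 0 0 0"}}

```text
time_s: 32.5
tcp_pos: [0.5467, 0.3286, 0.1821]
orientation: [-180.0, -0.1, 5.8]
force: [0.3, 0.1, 6.3]
grip_width: 0.0005
gripper_force: 2.9
```

```bash
python3 - <<'E'
from h import *
o=get_obs();print(o["tcp_pos"],o["force"])
s=read_camera("scene")[:,:,::-1]
cv2.imwrite("pics/p6.png",cv2.resize(s[60:180,260:380],(600,600)))
E
```

```text
[0.54674176 0.32858531 0.18210608] [0.25292733 0.06661245 6.28279354]
```

View pics/p6.png

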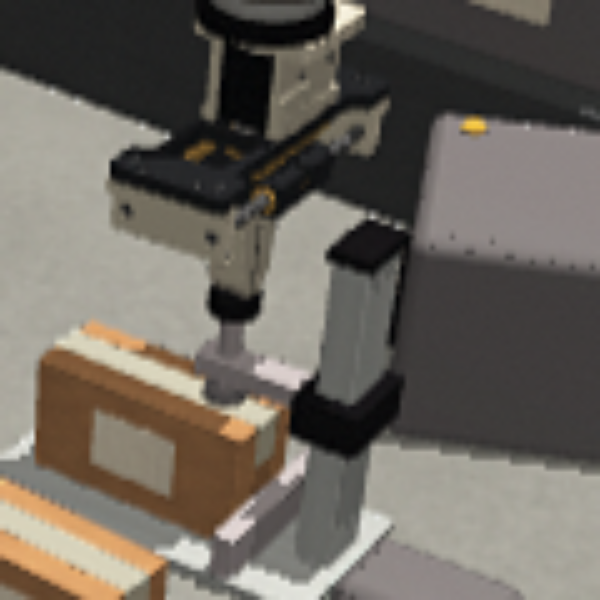

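The foot sits on the lid and the fingertips are at z ≈ 0.165, so the foot is pressed in about 5 mm. The 6.3 N reading agrees with that. Lifting clear.

>>> {"api": "arm_command", "payload": {"increments": "0 0 1 0 0 0 0;0 0 4 0 0 0 0;0 0 8 0 0 0 0;0 0 12 0 0 0 0;0 0 12 0 0 0 0;0 0 12 0 0 0 0;0 0 12 0 0 0 0;0 0 12 0 0 0 0"}}

```text
time_s: 33.35
tcp_pos: [0.5457, 0.3274, 0.3]
orientation: [179.9, 0.2, 5.8]
force: [0.9, -0.9, -0.1]
grip_width: 0.0002
gripper_force: 0.0
```

```bash
python3 - <<'E'
from h import *
o=get_obs();print(o["tcp_pos"],o["force"])
s=read_camera("scene")[:,:,::-1];cv2.imwrite("pics/p7.png",cv2.resize(s,(800,600)))
E
```

```text
[0.54568361 0.32738892 0.29997194] [ 0.85275457 -0.88461804 -0.05197775]
```

View pics/p7.png

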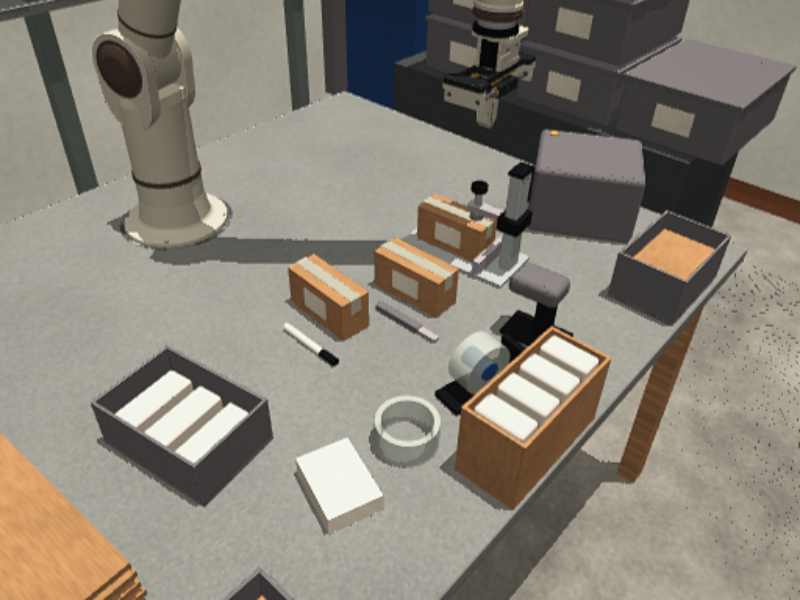

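The foot stayed down on the heaviest carton, the other two stand upright at (328,297) and (416,277), the clutter is in place, and the arm is clear.

```bash
python3 -c "
from bench import *
print(close_job())"
```

```text
the job is handed in; nothing more can be done
None
```

The job is handed in (no verdict was shown): the heaviest carton (about 7.3 N, against 4.1 N and 2.2 N) sits in the gauge corner against the stop, about 1° off square and within 1–2 mm of the fence, with the foot pressed in about 5 mm by my estimate, the other two upright and the clutter in place.

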